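Lay the perfume bottle away in the lidded vanity box

TASK

Lift the loose lid off the metal vanity box by its knob and set it down knob up in the middle of the round cork mat. Then lay the standing amber perfume bottle gently on its side on the bare counter, let go of it, take it again and lay it in the box's empty middle compartment, flat on the floor between the two low dividers so that nothing stands above the rim. Leave the lid on the mat, do not drop or topple lid or bottle, and leave the other toiletries where they are.

Things in the scene. Friction and masses are not known exactly. Their poses are not given: they have to be found in the camera images.
- box: Open-topped silver metal box, 150 (x) x 148 (y) x 54 mm high, walls and floor 5 mm, fixed, lid on at the start; left or right of the robot, the mat on the other side. Origin: centre of its underside, z up. Two dividers 4 mm thick run along x at y = +27 and -27 mm, tops 14 mm above the inner floor. Outer compartments hold fixed flat things no higher than the dividers.
- bay (a point): Centre of the floor of the empty middle compartment, 140 mm long (x) and 50 mm wide (y) between the dividers; 5 mm above the box's underside and 49 mm below its rim; axes as the box's.
- lid_knob (a point): Centre of the lid's knob, a round upright post 28 mm across, 32 mm tall: its top 16 mm above this point, the lid's upper face 16 mm below. Loose flat metal lid, about 0.25 kg: a plate 150 (x) x 148 (y) x 4 mm over a lip 131 x 129 x 5 mm that sits in the box's mouth with 4.5 mm play each way. The lid's underside (the lip) is 25 mm below this point. z up.
- mat_top (a point): Centre of the upper face of the round cork mat, 220 mm across, 4 mm thick, fixed on the counter.
- bottle_mid (a point): Ribbed amber glass perfume bottle, about 0.18 kg, 112 mm tall, standing on the counter. The point is on its axis, 56 mm above the foot; z points from foot to cap. The glass body is square, 40 x 40 mm, faces square to x and y, from the foot to 85 mm up; then a round brass cap 28 mm across. Lying on a face, its axis is 20 mm above the support.
- compact: Bystander: round closed silver compact, 72 mm across, 15 mm high, loose; origin at the centre of its underside.
- pan_a: Bystander: round aluminium refill pan, 58 mm across, 7 mm high, loose, lying flat; origin at the centre of its underside.
- pan_b: Bystander: a second, like pan_a.
- lipstick: Bystander: gold lipstick tube, 22 mm across, 79 mm tall, standing loose; origin at the centre of its underside.
- curler: Bystander: black plastic eyelash curler, about 145 mm long (its x), 66 mm wide and 16 mm high, lying loose; origin under its middle.

How it is judged (in metres and radians):
On the way, in this order (a step that is already met when the one before it is completed fails the run):
1. the lid rests knob up on the cork mat, let go, the bottle still standing (horizontal distance between lid_knob and mat_top below 0.035 m and height (world z) of lid_knob below 0.034 m and angle between lid_knob's own z axis and vertical below 0.06 rad and linear speed of lid below 0.02 m/s and contact force between the fingers and lid below 0.1 N and angle between bottle_mid's own z axis and vertical below 0.2 rad), for 0.2 s.
2. the bottle lies at rest on its side on the counter outside the box, let go (linear speed of bottle below 0.02 m/s and contact force between the fingers and bottle below 0.1 N and angle between bottle_mid's own z axis and vertical above 1.5 rad and height (world z) of bottle_mid below 0.0235 m and horizontal distance between bottle_mid and bay above 0.1 m), for 0.2 s.
At the end, for the whole second after the job is handed in: Bottle let go, at rest, flat in the middle compartment (centre within 22 mm along, 12 mm across, at most 24 mm above its floor; axis within 0.25 rad, either way round), and the lid let go, at rest, level, knob up on the cork mat, its centre within 35 mm of the mat's (linear speed of each of bottle, lid below 0.02 m/s and contact force between the fingers and bottle below 0.1 N and horizontal distance between lid_knob and mat_top below 0.035 m and height (world z) of lid_knob below 0.034 m and angle between lid_knob's own z axis and vertical below 0.06 rad and contact force between the fingers and lid below 0.1 N and x of bottle_mid in the frame of bay between -0.022 and 0.022 m and y of bottle_mid in the frame of bay between -0.012 and 0.012 m and z of bottle_mid in the frame of bay below 0.024 m and angle between bottle_mid's own z axis and vertical above 1.48 rad and angle between the z axis of bottle_mid and the x axis of bay, either way round below 0.25 rad); the robot touches nothing.
It fails at once if the lid is dropped (linear speed of lid above 0.55 m/s and contact force between the fingers and lid below 0.1 N).
It fails at once if the bottle is dropped or toppled (linear speed of bottle above 0.55 m/s and contact force between the fingers and bottle below 0.1 N).
It fails at once if a bystander is moved more than 30 mm or knocked over (distance of any of lipstick, compact, pan_a, pan_b, curler from where it was at the start of the episode above 0.03 m or angle between any of lipstick, compact, pan_a, pan_b, curler's own z axis and vertical above 0.5 rad).
It also fails if it takes over 72 s, if anything falls off the work surface, if the arm or the gripper's body presses on something with over 40 N, if the wrist force passes 120 N, or if a joint passes its speed limit or range.

ROBOT

A 7-joint arm with a two-finger parallel gripper is mounted at the origin on the work surface. World frame = base frame: x ahead of the robot, y to its left, z up, the work surface at z = 0. Lengths are in m, angles in degrees, forces in N, time in s.
With the tool pointing down it reaches from about 0.425 to 0.875 m from the base axis. Payload 4.7 kg.
Tool frame: the origin (TCP) lies on the mounting face of the last link; the fingertips stand tcp_to_tips ahead of it and the grasp point (between the pads) lies 164 mm ahead of it (tcp_to_tips is the distance from the TCP to the fingertips, in m); z points along the fingers, y is the line along which they close (so a half turn about z gives the same grasp; the last joint's range is limited). The gripper opens to 87 mm and grips with 3 to 60 N. Pads are 19 mm wide; open, the fingers measure 117 mm over their backs; the gripper's body (75 mm by 190 mm) begins 51 mm behind the grasp point.
Start: joints at [-71.671, 18.392, -4.016, 83.108, 1.295, 78.541, -3.26], TCP at [0.196, 0.62, 0.405] pointing down, gripper open.
Joint ranges: [-163.93, 163.93], [-17.29, 119.83], [-79.2, 71.16], [3.27, 140.29], [-89.18, 269.18], [5.43, 117.66], [-154.24, 154.24]. Speed limits (degrees/s): [147.25, 147.25, 180, 180, 180, 180, 180].

INTERFACE

Orientations are given as [roll, pitch, yaw] about the fixed x, y, z axes, in that order (R = Rz(yaw) Ry(pitch) Rx(roll)).
In Python, from cell import get_obs, read_camera, sign_off, tcp_to_tips gives the robot as it stands.
- The arm moves only by the tool drive_tool, never from a script. Its argument "rows" is one flat list of numbers, 7 for each row, row after row: the shift along the tool's x, y, z in m, then the turn, a rotation vector about the tool's x, y, z in rad, then the gripper command: -1 is shut, 1 is fully open, values between are in proportion. In form: [tx, ty, tz, rx, ry, rz, fingers, tx, ty, tz, rx, ry, rz, fingers, ...]. A call has 1 to 5 rows; each row shifts and turns the commanded pose from where the row before left it, along the tool's axes as they then stand; what a row does not reach is not made up. A row lasts 1/8 s, in which the tool goes at most 62.5 mm and 10.7 degrees, less where a joint would pass 70% of its speed; a pose out of reach is approached as far as the arm can. A call is refused whole if a number of a shift passes 0.0625 or a number of a turn 0.188, either way. A call with a gripper value outside its range is refused whole. The fingers move at their own pace and stop on an object; "grip_force" is the grip in N (left out, the last holds). Time passes only in rows, so rows that do not move let the fingers close. It gives the time, the measured TCP pose, the force, the opening and the grip force at its end, in the units of the state.
- get_obs(): the state, without advancing time (a new reading comes with each control period).
- read_camera(name): name is "scene" or "top"; returns a dict with "color" (400x640x3 uint8, blue, green, red), "fov_y" (degrees; the focal length in pixels is half the picture's height over the tangent of half this angle, whatever the lens; pixels are square), "cx", "cy" (the principal point, pixels), "cam_to_world" (4x4, takes a point from camera to world coordinates). Camera axes: x right, y up, looking along -z (the intrinsics and any distortion apply to the point x, -y, -z); pixel columns grow to the right and rows downward; lengths in m; the calibration is good to about 2 mm. A picture is of the moment at which its call begins. There is no depth.
- sign_off(): hands the job in; it is judged then, once.
The state is a dict: "time_s": time; "qpos": joint angles; "joint_velocities": joint speeds; "effort": joint torques, N m; "tool_pos": TCP position; "tool_rot": TCP orientation; "force": force on the tool from outside, world axes, zero at the start; "wrist_torque": the same for the moment, N m; "grip_width": finger opening in m; "grasp_force": force on a finger pad.
Only numpy, scipy, OpenCV 4.12 (cv2) and the standard library are available. Lean on these libraries where they do the work, as an engineer would, in place of code of your own. Each camera call takes 0.05 s, during which the arm holds its last target. There are 200 camera calls.

## Working session

There is one attempt and no reset: what is moved stays moved. The work goes in short steps, Python scripts to look and compute and a tool call to move; the robot and the scene stay as the last step left them, time stands still between calls to the robot, and variables do not carry over. Pictures are saved under pics/ and viewed, at most 10 in all, crops included, and the job is handed in when it is done.

Besides the shell and the picture viewer there is one more tool, called after "Call:" by a JSON object that holds its "op" and its "data". drive_tool: Moves the arm, as the interface text tells. Its arguments: {"type":"object","properties":{"rows":{"type":"array","items":{"type":"number"}},"grip_force":{"type":"number"}},"required":["rows"]}

```bash
ls; mkdir -p pics
python3 - <<'E'
from cell import *
import cv2
o=get_obs()
print({k:o[k] for k in ('time_s','tool_pos','tool_rot','grip_width','force')},tcp_to_tips)
for n in('scene','top'):
    c=read_camera(n); cv2.imwrite(f'pics/{n}0.png',c['color']); print({k:v for k,v in c.items() if k!='color'})
E
```

```text
pics
{'time_s': 0.0, 'tool_pos': array([0.19564143, 0.61964736, 0.40365139]), 'tool_rot': array([-1.79890142e+02,  5.75560021e-03,  1.62482015e+02]), 'grip_width': 0.08667786577118515, 'force': array([ 0.33216993,  0.61458168, -0.10369486])} 0.1822
{'fov_y': 45.020083295562365, 'cx': 312.20150078130087, 'cy': 194.9101267448895, 'cam_to_world': array([[ 0.24455561, -0.76978763,  0.58959271,  1.41230766],
       [ 0.96962108,  0.1974381 , -0.14440624, -0.19357792],
       [-0.00524592,  0.60699688,  0.7946869 ,  1.20750195],
       [ 0.        ,  0.        ,  0.        ,  1.        ]])}
{'fov_y': 48.06712606922509, 'cx': 307.38452952701135, 'cy': 199.3684653015646, 'cam_to_world': array([[ 0.02792745,  0.99077085, -0.13263931,  0.39723145],
       [-0.99940535,  0.0303594 ,  0.01634783,  0.01300085],
       [ 0.0202238 ,  0.13210388,  0.99102955,  1.41795104],
       [ 0.        ,  0.        ,  0.        ,  1.        ]])}
```

View pics/top0.png

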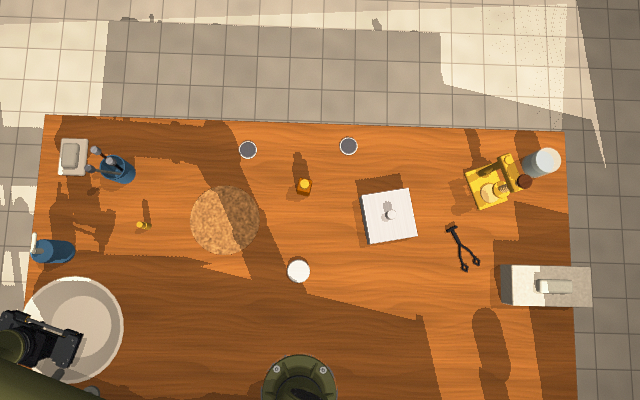

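View pics/scene0.png

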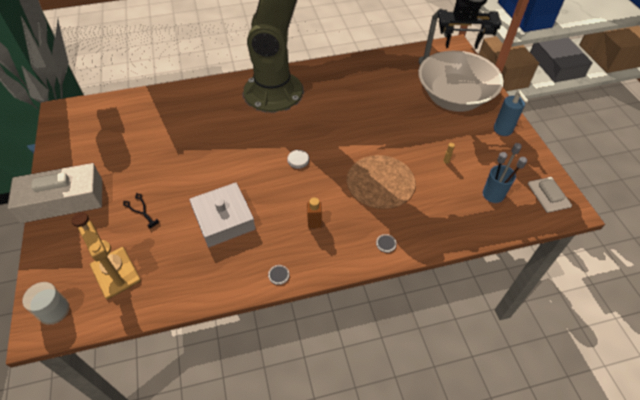

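The top view shows the mat centred near (225,220), bottle cap (305,185), lid knob (389,214), compact (298,271), pans (248,149) and (348,146), and curler (462,247). The scene view agrees. Next I'll zoom in on both.

```bash
cat > h.py <<'E'
import numpy as np,cv2
from cell import *
def K(c):
    f=200/np.tan(np.radians(c['fov_y']/2)); return f
def hit(c,u,v,z):
    f=K(c);M=np.array(c['cam_to_world']);d=M[:3,:3]@np.array([(u-c['cx'])/f,-(v-c['cy'])/f,-1]);o=M[:3,3]
    return (o+d*(z-o[2])/d[2])[:2]
def proj(c,P):
    P=np.atleast_2d(P);M=np.array(c['cam_to_world']);p=(P-M[:3,3])@M[:3,:3]
    return np.c_[c['cx']+K(c)*p[:,0]/-p[:,2],c['cy']-K(c)*p[:,1]/-p[:,2]]
def crop(c,x,y,w,h,s,name):
    cv2.imwrite(name,cv2.resize(c['color'][y:y+h,x:x+w],None,fx=s,fy=s,interpolation=cv2.INTER_CUBIC))
E
python3 - <<'E'
from h import *
t=read_camera('top');s=read_camera('scene')
a=cv2.resize(t['color'][160:250,280:430],None,fx=5.3,fy=5.3,interpolation=cv2.INTER_CUBIC)
cv2.imwrite('pics/t1.png',cv2.resize(t['color'][160:250,285:425],(700,450),interpolation=cv2.INTER_CUBIC))
cv2.imwrite('pics/s1.png',cv2.resize(s['color'][165:265,190:330],(700,500),interpolation=cv2.INTER_CUBIC))
for n,uv in dict(mat=(225,220),cap=(305,185),knob=(389,214),compact=(298,271),curler=(462,247)).items():
    print(n,hit(t,*uv,{'cap':.112,'knob':.09}.get(n,.005)))
for n,uv in dict(mat=(381,182),cap=(315,201),knob=(221,203)).items():
    print(n,hit(s,*uv,{'cap':.112,'knob':.09}.get(n,.005)))
print(proj(t,[0,0,0]),proj(s,[0,0,0]))
E
```

```text
mat [0.51290336 0.24712579]
cap [ 6.14556114e-01 -3.13586416e-04]
knob [ 0.53837372 -0.25375772]
compact [0.36069257 0.0126034 ]
curler [ 0.44967497 -0.50244905]
mat [0.5244371  0.25074793]
cap [0.62252303 0.00785799]
knob [ 0.54637612 -0.25215972]
[[298.50676668 392.08825917]] [[272.07189414  90.85924245]]
```

View pics/t1.png

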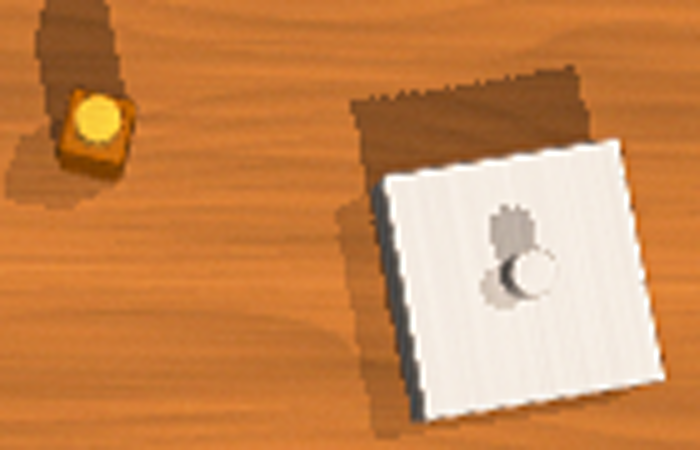

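View pics/s1.png

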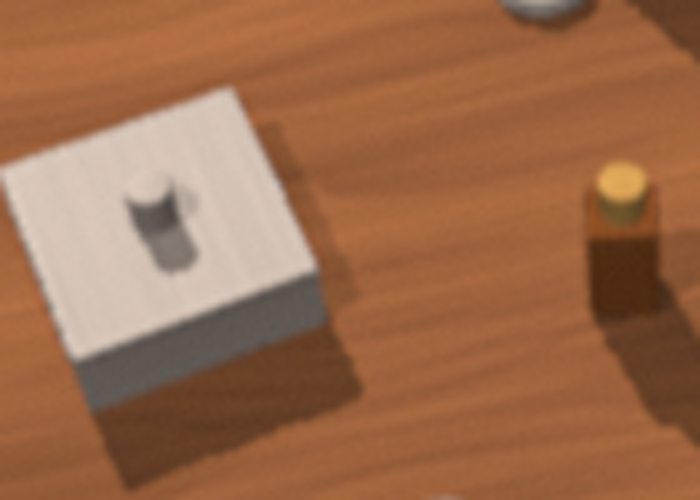

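The top crop shows the lid corners at crop pixels (384,179), (620,141), (664,379), (424,421), the knob top at (532,272) and the cap top at (100,118). The scene crop shows the lid corners at (3,170), (233,87), (317,270), (76,360), the knob top at (150,187) and the cap at (622,181).

Run:
```python
from h import *
t=read_camera('top');s=read_camera('scene')
T=lambda x,y:(285+(x-2)/5,160+(y-2)/5)
S=lambda x,y:(190+(x-2)/5,165+(y-2)/5)
for c,F,L,k,cap in((t,T,[(384,179),(620,141),(664,379),(424,421)],(532,272),(100,118)),(s,S,[(3,170),(233,87),(317,270),(76,360)],(150,187),(622,181))):
    P=np.array([hit(c,*F(*p),.058) for p in L]); print('lid',P.mean(0).round(4)); 
    e=np.roll(P,-1,0)-P; print(np.linalg.norm(e,axis=1).round(3),np.degrees(np.arctan2(e[:,1],e[:,0])).round(1))
    print('knob',hit(c,*F(*k),.09).round(4),'cap',hit(c,*F(*cap),.112).round(4))
print('bot top face',[hit(t,*T(*p),.085).round(4) for p in((75,90),(135,97))], [hit(t,*T(*p),0).round(4) for p in((57,167),(118,181))])
print('scene bot edge',[hit(s,*S(*p),.085).round(4) for p in((587,236),(660,236))],[hit(s,*S(*p),0).round(4) for p in((594,314),(657,316))])
# mat by hue/texture: ellipse via grabCut
for c,r in((t,(180,175,90,90)),(s,(338,145,86,72))):
    m=np.zeros(c['color'].shape[:2],np.uint8)
    g=cv2.grabCut(c['color'],m,r,np.zeros((1,65)),np.zeros((1,65)),5,cv2.GC_INIT_WITH_RECT)[0]
    b=((m==1)|(m==3)).astype(np.uint8)
    cn=max(cv2.findContours(b,0,1)[0],key=cv2.contourArea); h=cv2.convexHull(cn)
    Q=np.array([hit(c,*p[0],.004) for p in h]).astype(np.float32);print('mat',cv2.minEnclosingCircle(Q), cv2.boundingRect(cn))
```

```text
lid [ 0.5374 -0.2609]
[0.148 0.148 0.149 0.15 ] [ -79.  -169.7  101.5   10. ]
knob [ 0.5386 -0.2598] cap [0.6199 0.001 ]
lid [ 0.541 -0.256]
[0.146 0.149 0.145 0.148] [ 101.5   10.2  -79.2 -169.4]
knob [ 0.5418 -0.2556] cap [0.6211 0.0053]
bot top face [array([0.6412, 0.0163]), array([ 0.638, -0.02 ])] [array([0.6064, 0.0265]), array([ 0.5986, -0.0127])]
scene bot edge [array([ 0.6346, -0.0188]), array([0.6449, 0.0215])] [array([ 0.6323, -0.0151]), array([0.6431, 0.0211])]
mat ((0.5140917897224426, 0.23754239082336426), 0.12057489156723022) (190, 186, 77, 69)
mat ((0.4752040207386017, 0.23100382089614868), 0.1537485122680664) (338, 145, 77, 65)
```

Call:
{"op": "drive_tool", "data": {"rows": [-0.046,-0.0405,0,0,0,0,1,-0.046,-0.0405,0,0,0,0,1,-0.046,-0.0405,0,0,0,0,1,-0.046,-0.0405,0,0,0,0,1,-0.046,-0.0405,0,0,0,0,1], "grip_force": 20}}

```text
time_s: 0.92
tool_pos: [0.3549, 0.3555, 0.405]
tool_rot: [179.9, 0.0, 162.5]
force: [1.2, 0.0, 0.6]
grip_width: 0.0867
grasp_force: 0.0
```

Call:
{"op": "drive_tool", "data": {"rows": [-0.046,-0.0405,0,0,0,0,1,-0.046,-0.0405,0,0,0,0,1,-0.046,-0.0405,0,0,0,0,1]}}

```text
time_s: 1.3
tool_pos: [0.4498, 0.1982, 0.4051]
tool_rot: [179.9, 0.0, 162.5]
force: [1.4, 0.1, 0.1]
grip_width: 0.0872
grasp_force: 0.0
```

```bash
python3 -c "
from cell import *
o=get_obs();print(o['qpos'],o['tool_pos'],o['tool_rot'],o['joint_velocities'])"
```

```text
[-43.89854153  -1.48322579  16.81440294 105.57168823   0.42063235
  75.778722    45.29597182] [0.44976701 0.19818034 0.40512865] [1.79935847e+02 3.47595661e-02 1.62488235e+02] [27.41762515  3.3069488  30.25128672 -3.44206092  0.06455262 -0.31188616
 57.15477703]
```

Call:
{"op": "drive_tool", "data": {"rows": [-0.028,-0.0513,0,0,0,0,1,-0.028,-0.0513,0,0,0,0,1,-0.028,-0.0513,0,0,0,0,1,-0.028,-0.0513,0,0,0,0,1]}}

```text
time_s: 1.8
tool_pos: [0.4941, -0.0312, 0.4051]
tool_rot: [179.9, 0.0, 162.5]
force: [0.6, 0.4, -0.3]
grip_width: 0.0871
grasp_force: 0.0
```

Call:
{"op": "drive_tool", "data": {"rows": [-0.028,-0.0513,0,0,0,0,1,-0.028,-0.0513,0,0,0,0,1,-0.028,-0.0513,0,0,0,0,1,-0.028,-0.0513,0,0,0,0,1,0,0,0.0525,0,0,0,1]}}

```text
time_s: 2.42
tool_pos: [0.5395, -0.2654, 0.3557]
tool_rot: [-179.7, 0.6, 162.0]
force: [0.0, 1.4, -0.4]
grip_width: 0.087
grasp_force: 0.0
```

Call:
{"op": "drive_tool", "data": {"rows": [0,0,0.0525,0,0,0,1,0,0,0,0,0,0,1]}}

```text
time_s: 2.68
tool_pos: [0.5376, -0.2576, 0.296]
tool_rot: [-180.0, -0.5, 162.5]
force: [0.9, 0.2, 0.6]
grip_width: 0.0869
grasp_force: 0.0
```

```bash
python3 -c "
from h import *
o=get_obs();print(o['qpos'],o['tool_pos'],o['tool_rot'],o['joint_velocities'],o['time_s'])
s=read_camera('scene');t=read_camera('top')
a=cv2.resize(s['color'][120:270,160:340],(480,400),interpolation=2);b=cv2.resize(t['color'][150:300,270:400],(320,370),interpolation=2)
im=np.zeros((400,800,3),np.uint8);im[:,:480]=a;im[:370,480:]=b
cv2.imwrite('pics/k1.png',im)
"
```

```text
[-12.039487    19.92858238  42.44089687  99.79820066 -14.43004287
  66.39653854 107.10731794] [ 0.5376483  -0.2576085   0.29597529] [-179.99673291   -0.48947364  162.466537  ] [-0.60193523 -3.23064906  1.45757411 -5.20527659  1.03944781  1.33373949
 -0.61802042] 2.675
```

View pics/k1.png

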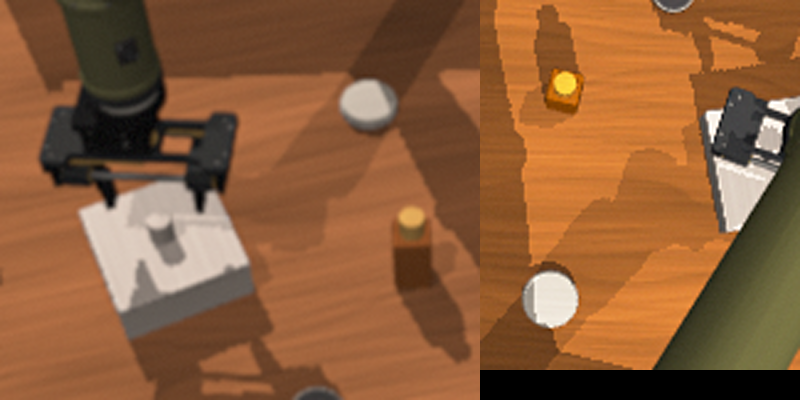

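The gripper straddles the knob in both views, with the tips about 2 cm above it. I'll go down and grip.

Call:
{"op": "drive_tool", "data": {"rows": [-0.002,0,0.02,0,0,0,1,0,0,0.02,0,0,0,1,0,0,0.012,0,0,0,1,0,0,0,0,0,0,1,0,0,0,0,0,0,0], "grip_force": 30}}

```text
time_s: 3.4
tool_pos: [0.5412, -0.2595, 0.2481]
tool_rot: [-180.0, 0.0, 162.5]
force: [-0.1, 0.5, -0.9]
grip_width: 0.0824
grasp_force: 0.0
```

Call:
{"op": "drive_tool", "data": {"rows": [0,0,0,0,0,0,-1,0,0,0,0,0,0,-1,0,0,0,0,0,0,-1,0,0,0,0,0,0,-1]}}

```text
time_s: 3.9
tool_pos: [0.5411, -0.2593, 0.2479]
tool_rot: [180.0, 0.0, 162.5]
force: [-0.3, 0.5, -1.4]
grip_width: 0.0449
grasp_force: 0.0
```

```bash
python3 -c "
from h import *
o=get_obs();print(o)
"
```

```text
{'time_s': 3.9, 'qpos': array([-10.52499827,  23.40518173,  41.07563453, 101.8726219 ,
       -17.34411486,  61.18508604, 109.17184452]), 'joint_velocities': array([ 0.09997129,  0.06055881,  0.01579478, -0.02983516,  0.02819131,
        0.06807416,  0.04339862]), 'effort': array([ 2.79186592e-03, -4.08074033e+01,  8.47657442e+00, -2.66810542e+01,
        6.34373166e-02,  5.99343306e-02, -1.62194997e-04]), 'tool_pos': array([ 0.54111442, -0.25926015,  0.24785133]), 'tool_rot': array([1.79990475e+02, 1.22944842e-02, 1.62483331e+02]), 'force': array([-0.27857893,  0.53299825, -1.35539687]), 'wrist_torque': array([-0.00362943, -0.05003261, -0.02198402]), 'grasp_force': 0.0, 'grip_width': 0.04488946090236858}
```

Call:
{"op": "drive_tool", "data": {"rows": [0,0,0.003,0,0,0,-1,0,0,0,0,0,0,-1,0,0,0,0,0,0,-1,0,0,0,0,0,0,-1]}}

```text
time_s: 4.4
tool_pos: [0.5409, -0.2592, 0.2444]
tool_rot: [180.0, -0.0, 162.5]
force: [0.2, -0.2, -1.6]
grip_width: 0.0271
grasp_force: 30.0
```

Call:
{"op": "drive_tool", "data": {"rows": [0,0,-0.01,0,0,0,-1,0,0,-0.015,0,0,0,-1,0,0,-0.02,0,0,0,-1,0,0,0,0,0,0,-1]}}

```text
time_s: 4.9
tool_pos: [0.5419, -0.26, 0.2926]
tool_rot: [180.0, 0.3, 162.5]
force: [0.3, 0.2, -2.0]
grip_width: 0.0272
grasp_force: 30.0
```

Call:
{"op": "drive_tool", "data": {"rows": [0,0,-0.03,0,0,0,-1,0,0,-0.03,0,0,0,-1,0.005,0.013,-0.02,0,0,0,-1,0.01,0.027,0,0,0,0,-1,0.0147,0.0398,0,0,0,0,-1]}}

```text
time_s: 5.52
tool_pos: [0.5363, -0.1747, 0.37]
tool_rot: [-180.0, 0.0, 162.3]
force: [1.1, -0.1, -2.1]
grip_width: 0.0274
grasp_force: 30.0
```

Call:
{"op": "drive_tool", "data": {"rows": [0.0147,0.0398,0,0,0,0,-1,0.0147,0.0398,0,0,0,0,-1,0.0147,0.0398,0,0,0,0,-1,0.0147,0.0398,0,0,0,0,-1,0.0147,0.0398,0,0,0,0,-1]}}

```text
time_s: 6.15
tool_pos: [0.5261, 0.0389, 0.3698]
tool_rot: [180.0, -0.0, 162.5]
force: [0.0, 0.1, -1.6]
grip_width: 0.0271
grasp_force: 30.0
```

Call:
{"op": "drive_tool", "data": {"rows": [0.0147,0.0398,0,0,0,0,-1,0.0147,0.0398,0,0,0,0,-1,0.0147,0.0398,0,0,0,0,-1,0.01,0.027,0,0,0,0,-1,0.005,0.013,0,0,0,0,-1]}}

```text
time_s: 6.78
tool_pos: [0.5177, 0.2092, 0.3695]
tool_rot: [-180.0, -0.0, 162.6]
force: [0.3, -0.2, -2.2]
grip_width: 0.0275
grasp_force: 30.0
```

Call:
{"op": "drive_tool", "data": {"rows": [0,0,0,0,0,0,-1,0,0,0,0,0,0,-1]}}

```text
time_s: 7.02
tool_pos: [0.5186, 0.2056, 0.3698]
tool_rot: [-180.0, 0.0, 162.3]
force: [-1.6, -0.7, -2.2]
grip_width: 0.0273
grasp_force: 30.0
```

```bash
python3 -c "
from h import *
o=get_obs();print(o['qpos'],o['tool_pos'],o['tool_rot'],o['grip_width'],o['time_s'])
s=read_camera('scene');t=read_camera('top')
im=np.zeros((600,800,3),np.uint8);im[:,:400]=cv2.resize(s['color'][120:270,180:280],(400,600),interpolation=2);im[:,400:]=cv2.resize(t['color'][165:255,360:420],(400,600),interpolation=2)
cv2.imwrite('pics/b1.png',im)
cv2.imwrite('pics/full.png',t['color'])
"
```

```text
[-47.64221004   8.53223562  25.71139073 100.10298279  -3.82316758
  72.24735554  51.33175115] [0.5186274  0.20556028 0.36977972] [-1.79954615e+02  2.30752461e-02  1.62342948e+02] 0.027271267731906915 7.025
```

View pics/b1.png

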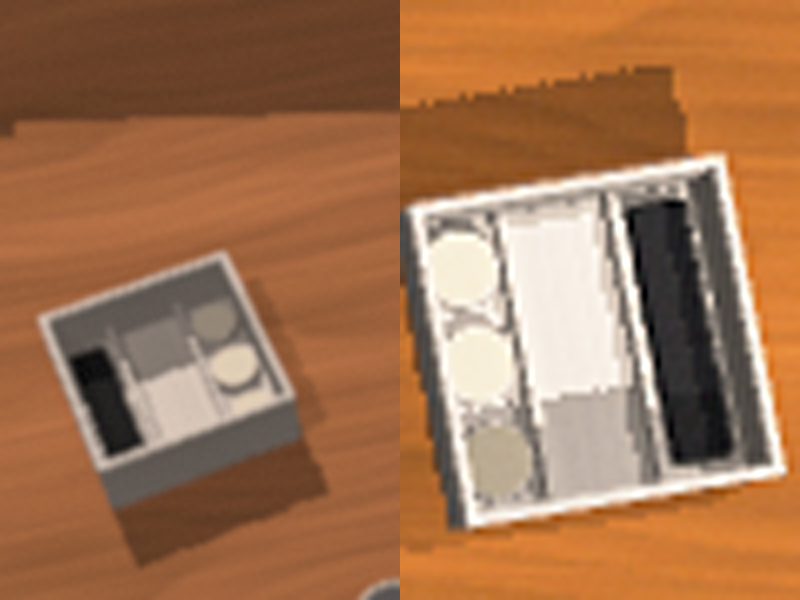

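The box is open. The dividers run along about world +x (yaw about 10°), and the middle bay is empty. Next I'll move over the mat, go down, and work out the box pose.

Call:
{"op": "drive_tool", "data": {"rows": [0.007,0.02,0,0,0,0,-1,0.007,0.02,0.02,0,0,0,-1,0,0,0.04,0,0,0,-1,0,0,0.04,0,0,0,-1,0,0,0.03,0,0,0,-1]}}

```text
time_s: 7.75
tool_pos: [0.5154, 0.2515, 0.2361]
tool_rot: [-179.9, -0.1, 162.6]
force: [0.3, -0.2, -1.8]
grip_width: 0.0274
grasp_force: 30.0
```

Call:
{"op": "drive_tool", "data": {"rows": [0,0,0.02,0,0,0,-1,0,0,0.01,0,0,0,-1,0,0,0,0,0,0,-1,0,0,0,0,0,0,-1]}}

```text
time_s: 8.25
tool_pos: [0.5173, 0.2504, 0.2105]
tool_rot: [179.9, 0.1, 162.5]
force: [-0.1, 1.0, -1.4]
grip_width: 0.0272
grasp_force: 30.0
```

Run:
```python
from h import *
o=get_obs();print(o['qpos'],o['tool_pos'],o['tool_rot'],o['force'],o['time_s'])
t=read_camera('top');s=read_camera('scene')
T=lambda x,y:(360+(x-3)/6.667,165+(y-3)/6.667)
S=lambda x,y:(180+(x-1.5)/4,120+(y-1.5)/4)
for c,F,L in((t,T,[(12,208),(325,157),(385,470),(70,527)]),(s,S,[(40,318),(224,252),(297,398),(102,470)])):
    P=np.array([hit(c,*F(*p),.054) for p in L]); print('box',P.mean(0).round(4)); 
    e=np.roll(P,-1,0)-P; print(np.linalg.norm(e,axis=1).round(3),np.degrees(np.arctan2(e[:,1],e[:,0])).round(1))
cv2.imwrite('pics/m1.png',np.hstack([cv2.resize(s['color'][120:240,310:430],(400,400),interpolation=2),cv2.resize(t['color'][160:280,160:280],(400,400),interpolation=2)]))
```

```text
[-47.88406705  20.08620484  22.73536546 106.5819237   -9.33616811
  55.04900386  51.46786864] [0.51726503 0.25035219 0.21047773] [1.79927247e+02 5.56382310e-02 1.62501602e+02] [-0.10958124  1.01520108 -1.40324041] 8.25
box [ 0.5378 -0.2618]
[0.148 0.147 0.147 0.149] [ -78.9 -169.3  101.8   11. ]
box [ 0.5399 -0.2565]
[0.146 0.151 0.147 0.149] [ 101.3   11.7  -79.5 -168.5]
```

View pics/m1.png

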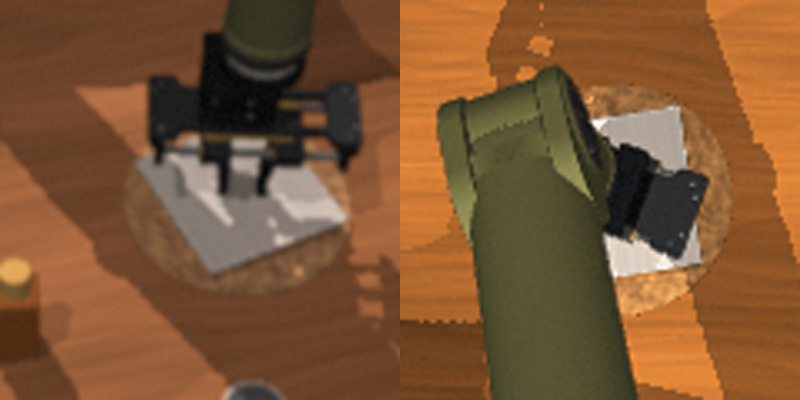

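The lid sits centred on the mat to within about 6 mm in both views. I'll lower it the last centimetre.

Call:
{"op": "drive_tool", "data": {"rows": [0,0,0.005,0,0,0,-1,0,0,0.003,0,0,0,-1,0,0,0.002,0,0,0,-1,0,0,0,0,0,0,-1]}}

```text
time_s: 8.85
tool_pos: [0.5168, 0.2498, 0.1995]
tool_rot: [-180.0, -0.0, 162.5]
force: [0.1, 0.1, -1.6]
grip_width: 0.0272
grasp_force: 30.0
```

Call:
{"op": "drive_tool", "data": {"rows": [0,0,0.001,0,0,0,-1,0,0,0.001,0,0,0,-1,0,0,0,0,0,0,-1]}}

```text
time_s: 9.22
tool_pos: [0.5171, 0.2497, 0.1992]
tool_rot: [180.0, -0.0, 162.5]
force: [-3.6, -1.7, 8.2]
grip_width: 0.0273
grasp_force: 30.0
```

Call:
{"op": "drive_tool", "data": {"rows": [0,0,-0.001,0,0,0,-1,0,0,0,0,0,0,-0.2,0,0,0,0,0,0,0.2,0,0,0,0,0,0,0.4,0,0,0,0,0,0,0.4]}}

```text
time_s: 9.85
tool_pos: [0.5169, 0.2498, 0.1987]
tool_rot: [180.0, 0.0, 162.5]
force: [0.3, 0.5, 0.0]
grip_width: 0.0561
grasp_force: 0.0
```

Call:
{"op": "drive_tool", "data": {"rows": [0,0,-0.02,0,0,0,0.4,0,0,-0.04,0,0,0,0.4,0,0,-0.05,0,0,0,0.4,0,0,-0.05,0,0,0,0.4,0,0,0,0,0,0,0.4]}}

```text
time_s: 10.48
tool_pos: [0.5184, 0.2499, 0.3652]
tool_rot: [179.5, 0.4, 162.5]
force: [-0.4, 0.4, -0.2]
grip_width: 0.0608
grasp_force: 0.0
```

Run:
```python
from h import *
from scipy.optimize import least_squares
o=get_obs();print(o['qpos'],o['tool_pos'],o['tool_rot'],o['force'],o['time_s'])
D=[([-71.671,18.392,-4.016,83.108,1.295,78.541,-3.26],[.1956,.6196,.4037],[180,0,162.48]),
([-12.039,19.9286,42.4409,99.798,-14.43,66.3965,107.107],[.53765,-.25761,.29598],[180,-.49,162.467]),
([-10.525,23.4052,41.0756,101.8726,-17.344,61.185,109.172],[.54111,-.25926,.24785],[180,0,162.483]),
([-47.642,8.532,25.711,100.103,-3.823,72.247,51.332],[.51863,.20556,.36978],[-179.95,.02,162.343]),
([-47.884,20.0862,22.7354,106.582,-9.336,55.049,51.4679],[.51727,.25035,.21048],[179.93,.06,162.50]),
([-43.8985,-1.4832,16.8144,105.5717,.4206,75.7787,45.296],[.44977,.19818,.40513],[179.94,.03,162.488])]
from scipy.spatial.transform import Rotation as R
def fk(q,p,sg):
    h,L1,a1,L2,a2,L3,a3,off=p
    T=R.identity();x=np.array([0,0,h],float)
    q=np.radians(q)*np.array(sg)
    T=T*R.from_euler('z',q[0])*R.from_euler('y',q[1])*R.from_euler('z',q[2])
    x=x+T.apply([a1,0,L1]);T=T*R.from_euler('y',q[3])
    x=x+T.apply([a2,0,L2]) ;T=T*R.from_euler('z',q[4])*R.from_euler('y',q[5])
    x=x+T.apply([a3,0,L3]);T=T*R.from_euler('z',q[6]+off)
    return x,T
best=None
import itertools
for b in itertools.product([1,-1],repeat=4):
    sg=[b[0],1,b[1],1,b[2],1,b[3]]
    def f(p):
        r=[]
        for q,x,e in D:
            X,T=fk(q,p,sg); r+=list(X-x)+list(.3*(T.inv()*R.from_euler('xyz',e,degrees=True)).as_rotvec())
        return r
    for off in(0,1.57,-1.57,3.1):
        s=least_squares(f,[.3,.4,0,.4,0,.1,0,off])
        if best is None or s.cost<best[0]: best=(s.cost,sg,s.x.round(4),np.abs(s.fun).max())
print(best)
```

```text
[-49.97575662  10.69257364  24.45291921  98.27018755  -4.74640119
  71.41911982  48.02131973] [0.5184327  0.24989875 0.36523001] [179.50852227   0.38233099 162.45090241] [-0.40380876  0.42454223 -0.22669011] 10.475
(np.float64(0.0013104703606101652), [-1, 1, -1, 1, -1, 1, -1], array([-0.331 ,  0.4075, -0.0058,  0.4972,  0.0016, -0.447 , -0.0399,
        1.5708]), np.float64(0.029891439684764404))
```

Call:
{"op": "drive_tool", "data": {"rows": [-0.0354,-0.0336,0,0,0,0,1,-0.0354,-0.0336,0,0,0,0,1,-0.0354,-0.0336,0,0,0,0,1,-0.0354,-0.0336,0,0,0,0,1,-0.0354,-0.0336,0,0,0,0,1]}}

```text
time_s: 11.1
tool_pos: [0.6354, 0.0349, 0.3589]
tool_rot: [180.0, -0.0, 162.5]
force: [0.4, 1.0, 0.1]
grip_width: 0.0867
grasp_force: 0.0
```

Call:
{"op": "drive_tool", "data": {"rows": [-0.0354,-0.0336,0,0,0,0,1,0,0,0,0,0,-0.0785,1,0,0,0,0,0.1745,0,1,0,0,0,0,0.1745,0,1,0,0,0,0,0.1745,0,1]}}

```text
time_s: 11.72
tool_pos: [0.6587, -0.0064, 0.3592]
tool_rot: [180.0, -30.3, 167.0]
force: [0.3, -0.9, 0.4]
grip_width: 0.0869
grasp_force: 0.0
```

Call:
{"op": "drive_tool", "data": {"rows": [0,0,0,0,0,0,1,0,0,0,0,0,0,1]}}

```text
time_s: 11.98
tool_pos: [0.6587, -0.0065, 0.3588]
tool_rot: [-180.0, -29.8, 167.0]
force: [-0.1, -0.9, -0.5]
grip_width: 0.0872
grasp_force: 0.0
```

```bash
python3 -c "
from h import *
o=get_obs();print(o['qpos'],o['tool_pos'],o['tool_rot'],o['time_s'])"
```

```text
[-18.8170681   34.89067639  29.72075808  72.39559353 -18.38751836
 106.77128569  87.11090287] [ 0.65874043 -0.00652265  0.35877124] [-179.98880925  -29.83416399  166.95944795] 11.975
```

Call:
{"op": "drive_tool", "data": {"rows": [-0.037,0,0.005,0,0,0,1,-0.037,0,0.005,0,0,0,1,-0.036,0,0.006,0,0,0,1,0,0,0,0,0,0,1,0,0,0,0,0,0,1]}}

```text
time_s: 12.6
tool_pos: [0.7434, -0.0257, 0.2914]
tool_rot: [180.0, -29.9, 167.0]
force: [0.5, 0.4, 0.4]
grip_width: 0.0871
grasp_force: 0.0
```

Run:
```python
from h import *
o=get_obs();print(o['qpos'],o['tool_pos'],o['tool_rot'],o['time_s'])
s=read_camera('scene');t=read_camera('top')
cv2.imwrite('pics/g1.png',np.hstack([cv2.resize(s['color'][150:250,260:360],(400,400),interpolation=2),cv2.resize(t['color'][135:235,255:355],(400,400),interpolation=2)]))
```

```text
[-13.04877229  48.40280666  28.42950042  58.62248874 -22.16317367
 107.41430653  88.51256091] [ 0.74341861 -0.02574488  0.29142975] [179.97720938 -29.88651803 167.0034943 ] 12.6
```

View pics/g1.png

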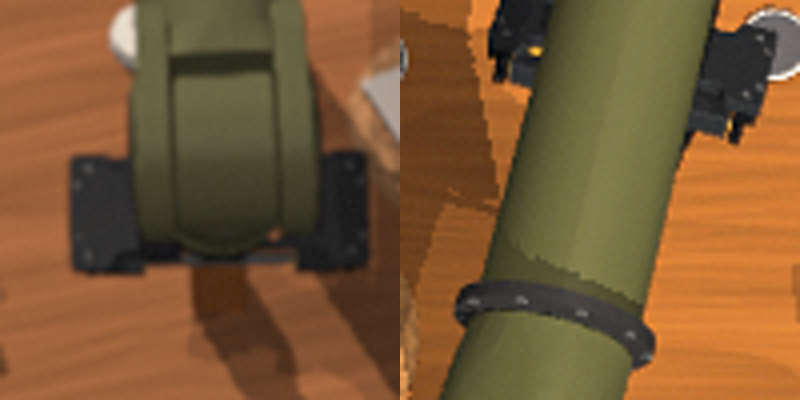

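In the scene view the gripper is centred (crop x about 220) over the bottle (crop x about 219). I'll move in along the tool axis and close gently.

Call:
{"op": "drive_tool", "data": {"rows": [0,0,0.03,0,0,0,1,0,0,0.03,0,0,0,1,0,0,0.02,0,0,0,1,0,0,0.01,0,0,0,1,0,0,0,0,0,0,1], "grip_force": 15}}

```text
time_s: 13.32
tool_pos: [0.6998, -0.0155, 0.2129]
tool_rot: [180.0, -30.0, 167.0]
force: [0.7, -0.7, -0.3]
grip_width: 0.0872
grasp_force: 0.0
```

Call:
{"op": "drive_tool", "data": {"rows": [0,0,0,0,0,0,0.3,0,0,0,0,0,0,0.3,0,0,0,0,0,0,0.1,0,0,0,0,0,0,0.0,0,0,0,0,0,0,-0.05]}}

```text
time_s: 13.95
tool_pos: [0.7, -0.016, 0.2119]
tool_rot: [180.0, -30.0, 167.0]
force: [0.0, -0.2, -0.6]
grip_width: 0.0459
grasp_force: 0.0
```

Call:
{"op": "drive_tool", "data": {"rows": [0,0,0,0,0,0,-0.2,0,0,0,0,0,0,-1,0,0,0,0,0,0,-1,0,0,0,0,0,0,-1]}}

```text
time_s: 14.45
tool_pos: [0.7, -0.0158, 0.2119]
tool_rot: [180.0, -30.0, 167.0]
force: [-0.1, 0.0, 0.0]
grip_width: 0.0403
grasp_force: 14.9
```

Call:
{"op": "drive_tool", "data": {"rows": [0,0,0,0,0,0,-1,0.01,0,-0.0173,0,0,0,-1,0.015,0,-0.026,0,0,0,-1,0.015,0,-0.026,0,0,0,-1,0,0,0,0,0,0,-1], "grip_force": 35}}

```text
time_s: 15.08
tool_pos: [0.7007, -0.0164, 0.2962]
tool_rot: [179.9, -29.6, 167.0]
force: [0.4, 0.1, -2.7]
grip_width: 0.0397
grasp_force: 34.8
```

Call:
{"op": "drive_tool", "data": {"rows": [0,0,0,0,-0.1745,0,-1,0,0,0,0,-0.1745,0,-1,0,0,0,0,-0.1745,0,-1,0,0,0,0,0,0,-1]}}

```text
time_s: 15.58
tool_pos: [0.6985, -0.0153, 0.2919]
tool_rot: [180.0, -0.2, 167.0]
force: [-0.3, -0.3, -1.4]
grip_width: 0.0398
grasp_force: 34.8
```

```bash
python3 -c "
from h import *
o=get_obs();print(o['qpos'],o['tool_pos'],o['tool_rot'],o['time_s'],o['grip_width'])"
```

```text
[-23.98000071  30.89986271  32.40736814  84.02151258 -17.0892667
  70.16946891  87.59904825] [ 0.69846828 -0.0153409   0.29194421] [ 1.79950580e+02 -1.60100967e-01  1.67004512e+02] 15.575 0.0398339241208471
```

Call:
{"op": "drive_tool", "data": {"rows": [0.04,0,0,0,0,0,-1,0.05,0,0,0,0,0,-1,0.04,0,0,0,-0.1,0,-1,0,0,0,0,-0.1745,0,-1,0,0,0,0,-0.1745,0,-1]}}

```text
time_s: 16.2
tool_pos: [0.5729, 0.0129, 0.2919]
tool_rot: [-179.9, 25.8, 166.9]
force: [-0.4, -1.6, -1.6]
grip_width: 0.04
grasp_force: 34.7
```

Call:
{"op": "drive_tool", "data": {"rows": [0,0,0,0,-0.1745,0,-1,0,0,0,0,-0.1745,0,-1,0,0,0,0,-0.1745,0,-1,0,0,0,0,-0.0742,0,-1,0,0,0,0,0,0,-1]}}

```text
time_s: 16.82
tool_pos: [0.5741, 0.0047, 0.2921]
tool_rot: [-177.2, 49.7, 167.1]
force: [-0.5, 0.3, -2.2]
grip_width: 0.0397
grasp_force: 34.8
```

```bash
python3 -c "
from h import *
o=get_obs();print(o['qpos'],o['tool_pos'],o['tool_rot'],o['time_s'],o['grip_width'])"
```

```text
[-51.91926947   2.7331431   43.89098391 124.5138605   68.90175933
  18.51368263   6.56853227] [0.57411927 0.00471389 0.2920558 ] [-177.23786523   49.73459556  167.09106134] 16.825 0.03970037753930802
```

Call:
{"op": "drive_tool", "data": {"rows": [0,0,0,0,0,0,-1,0,0,0,0,0,0,-1,0,0,0,0,0,0,-1]}}

```text
time_s: 17.2
tool_pos: [0.5743, 0.0052, 0.2927]
tool_rot: [-177.6, 49.8, 166.9]
force: [0.5, 0.2, -1.5]
grip_width: 0.0401
grasp_force: 34.8
```

Run:
```python
from h import *
o=get_obs();print(o['qpos'],o['tool_pos'],o['tool_rot'],o['time_s'],o['grip_width'])
from scipy.optimize import least_squares
from scipy.spatial.transform import Rotation as R
D=[([-71.671,18.392,-4.016,83.108,1.295,78.541,-3.26],[.1956,.6196,.4037],[180,0,162.48]),
([-10.525,23.4052,41.0756,101.8726,-17.344,61.185,109.172],[.54111,-.25926,.24785],[180,0,162.483]),
([-47.642,8.532,25.711,100.103,-3.823,72.247,51.332],[.51863,.20556,.36978],[-179.95,.02,162.343]),
([-47.884,20.0862,22.7354,106.582,-9.336,55.049,51.4679],[.51727,.25035,.21048],[179.93,.06,162.50]),
([-18.8171,34.8907,29.7208,72.3956,-18.3875,106.7713,87.1109],[.65874,-.00652,.35877],[-179.99,-29.83,166.96]),
([-13.0488,48.4028,28.4295,58.6225,-22.1632,107.4143,88.5126],[.74342,-.02574,.29143],[179.977,-29.887,167]),
([-23.98,30.8999,32.4074,84.0215,-17.0893,70.1695,87.599],[.69847,-.01534,.29194],[179.95,-.16,167]),
(o['qpos'],o['tool_pos'],o['tool_rot'])]
def fk(q,p):
    q=np.radians(q)*np.array([-1,1,-1,1,-1,1,-1])
    E=lambda a,t:R.from_euler(a,t)
    x=np.array([0,0,p[0]]);T=E('z',q[0]);x=x+T.apply([p[1],p[2],0]);T=T*E('y',q[1]);x=x+T.apply([p[3],p[4],p[5]]);T=T*E('z',q[2])*E('y',0)
    x=x+T.apply([p[6],p[7],0]);T=T*E('y',q[3]);x=x+T.apply([p[8],p[9],p[10]]);T=T*E('z',q[4]);x=x+T.apply([p[11],p[12],0]);T=T*E('y',q[5])
    x=x+T.apply([p[13],p[14],p[15]]);T=T*E('z',q[6]+np.pi/2);return x,T
def f(p):
    r=[]
    for q,x,e in D:
        X,T=fk(q,p);r+=list(X-x)
    return np.r_[r,1e-4*p]
s=least_squares(f,[.3,0,0,0,0,.4,0,0,0,0,.4,0,0,0,0,.1])
print(s.x.round(3),np.abs(s.fun).max())
for q,x,e in D: print(np.degrees((fk(q,s.x)[1].inv()*R.from_euler('xyz',e,degrees=True)).magnitude()).round(1),end=' ')
np.save('fk.npy',s.x)
```

```text
[-51.8931988    2.64477717  43.86576417 124.51176604  68.92927812
  18.33168487   6.4579709 ] [0.57430153 0.00520134 0.29267498] [-177.64175793   49.80595126  166.86554781] 17.2 0.04012637443828034
[ 0.248  0.002 -0.008 -0.002 -0.008  0.468  0.002 -0.005  0.    -0.005
  0.511 -0.    -0.     0.    -0.     0.186] 0.0005273097156950901
0.0 0.0 0.0 0.0 0.0 0.0 0.0 0.0
```

```bash
cat >> h.py <<'E'
from scipy.spatial.transform import Rotation as R
def go(pos,rpy):
    o=get_obs();C=R.from_euler('xyz',o['tool_rot'],degrees=True);G=R.from_euler('xyz',rpy,degrees=True)
    print('t',o['time_s'],'q',o['qpos'].round(1),'shift',C.inv().apply(np.array(pos)-o['tool_pos']).round(4),'turn',(C.inv()*G).as_rotvec().round(4))
E
python3 -c "
from h import *
go([.5743,.0052,.2927],[180,60,167])"
```

```text
t 17.2 q [-51.9   2.6  43.9 124.5  68.9  18.3   6.5] shift [-0. -0. -0.] turn [-0.043  -0.1779  0.0023]
```

Call:
{"op": "drive_tool", "data": {"rows": [0,0,0,0,-0.06,0,-1,0,0,0,0,-0.06,0,-1,0,0,0,0,-0.06,0,-1,0,0,0,0,0,0,-1,0,0,0,0,0,0,-1]}}

```text
time_s: 17.82
tool_pos: [0.5742, 0.0054, 0.2926]
tool_rot: [-177.0, 60.1, 167.7]
force: [1.0, 0.6, -2.0]
grip_width: 0.0398
grasp_force: 34.8
```

```bash
python3 -c "
from h import *
go([.5743,.0052,.2927],[180,60,167])"
```

```text
t 17.825 q [-53.2   3.2  44.4 128.  109.1  21.2 -33.6] shift [-0.0001 -0.0001  0.0001] turn [-0.0419  0.0011  0.0061]
```

```bash
python3 -c "
from h import *
t=read_camera('top');s=read_camera('scene')
print(hit(t,348,146,.007),hit(t,248,149,.007),hit(s,279,275,.007),hit(s,386,243,.007))
go([.5743,.0052,.2927],[180,60,167])
go([.5743,.0152,.122],[180,60,167])"
```

```text
[ 0.76401919 -0.13663405] [0.74347052 0.18509011] [ 0.77029215 -0.13331007] [0.74543545 0.18930976]
t 17.925 q [-53.3   3.2  44.4 128.  109.2  21.3 -33.7] shift [ 0.0001 -0.0002  0.0001] turn [-0.0418  0.0018  0.0058]
t 17.925 q [-53.3   3.2  44.4 128.  109.2  21.3 -33.7] shift [0.1491 0.0139 0.0827] turn [-0.0418  0.0018  0.0058]
```

Call:
{"op": "drive_tool", "data": {"rows": [0.03,0.0066,0.0158,-0.042,0,0.006,-1,0.03,0.0066,0.0158,0,0,0,-1,0.03,0.0066,0.0158,0,0,0,-1,0.03,0.0066,0.0158,0,0,0,-1,0.03,0.0066,0.0158,0,0,0,-1]}}

```text
time_s: 18.55
tool_pos: [0.5771, 0.0359, 0.1311]
tool_rot: [-179.1, 60.4, 167.3]
force: [1.1, -0.1, -1.1]
grip_width: 0.0399
grasp_force: 34.8
```

Call:
{"op": "drive_tool", "data": {"rows": [0,0,0,0,0,0,-1,0,0,0,0,0,0,-1,0,0,0,0,0,0,-1]}}

```text
time_s: 18.92
tool_pos: [0.5775, 0.0352, 0.1341]
tool_rot: [-179.3, 60.6, 167.0]
force: [-0.0, -0.1, -1.5]
grip_width: 0.0396
grasp_force: 34.8
```

```bash
python3 -c "
from h import *
o=get_obs();print(o['tool_pos'],o['tool_rot'],o['force'])
p=o['tool_pos'];go([p[0],p[1],.106],[180,60,167])"
```

```text
[0.57754174 0.03519493 0.13407003] [-179.31697261   60.57664014  167.04422446] [-0.02507199 -0.09243925 -1.46822904]
t 18.925 q [-41.4  26.3  30.  129.7 146.2  31.  -85.5] shift [0.0244 0.0002 0.0138] turn [-0.0113  0.0101  0.0003]
```

Call:
{"op": "drive_tool", "data": {"rows": [0.01,0,0.006,-0.011,0.01,0,-1,0.008,0,0.0045,0,0,0,-1,0.006,0,0.0035,0,0,0,-1,0,0,0,0,0,0,-1,0,0,0,0,0,0,-1]}}

```text
time_s: 19.55
tool_pos: [0.5769, 0.0353, 0.1044]
tool_rot: [-179.7, 59.8, 167.3]
force: [0.2, 0.1, -1.8]
grip_width: 0.0396
grasp_force: 34.8
```

```bash
python3 -c "
from h import *
s=read_camera('scene');t=read_camera('top')
cv2.imwrite('pics/l1.png',np.hstack([cv2.resize(s['color'][160:260,260:360],(400,400),interpolation=2),cv2.resize(t['color'][115:215,255:355],(400,400),interpolation=2)]))
"
```

```text
(no output)
```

View pics/l1.png

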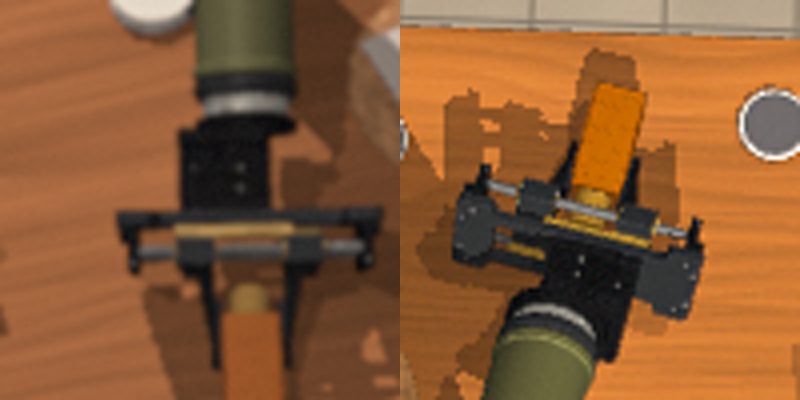

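The bottle is horizontal just above the counter, foot outward, clear of pans and compact. I'll lower it in small steps.

Call:
{"op": "drive_tool", "data": {"rows": [0.0017,0,0.001,0,0,0,-1,0,0,0,0,0,0,-1,0,0,0,0,0,0,-1]}}

```text
time_s: 20.02
tool_pos: [0.5773, 0.0353, 0.1032]
tool_rot: [-179.8, 60.0, 167.2]
force: [-4.3, 0.8, 5.4]
grip_width: 0.0398
grasp_force: 34.7
```

Call:
{"op": "drive_tool", "data": {"rows": [0.0017,0,0.001,0,0,0,-1,0,0,0,0,0,0,-1,0,0,0,0,0,0,-1]}}

```text
time_s: 20.4
tool_pos: [0.578, 0.0352, 0.1024]
tool_rot: [-180.0, 60.2, 167.0]
force: [-8.5, 0.5, 11.8]
grip_width: 0.0401
grasp_force: 34.8
```

Call:
{"op": "drive_tool", "data": {"rows": [0,0,0,0,0,0,-1,0,0,0,0,0,0,-1], "grip_force": 4}}

```text
time_s: 20.65
tool_pos: [0.5779, 0.0351, 0.1017]
tool_rot: [-179.9, 60.1, 167.1]
force: [-2.1, 0.3, 6.0]
grip_width: 0.0399
grasp_force: 4.0
```

Call:
{"op": "drive_tool", "data": {"rows": [0,0,0,0,0,0,0.05,0,0,0,0,0,0,0.2,0,0,0,0,0,0,0.35,0,0,0,0,0,0,0.35,0,0,0,0,0,0,0.35]}}

```text
time_s: 21.28
tool_pos: [0.577, 0.0352, 0.1006]
tool_rot: [-179.8, 59.9, 167.2]
force: [-0.7, -0.7, 2.8]
grip_width: 0.0583
grasp_force: 1.8
```

```bash
python3 -c "
from h import *
o=get_obs();print(o['tool_pos'],o['tool_rot'],o['force'],o['grip_width'])
s=read_camera('scene');t=read_camera('top')
cv2.imwrite('pics/l2.png',np.hstack([cv2.resize(s['color'][180:260,270:350],(400,400),interpolation=2),cv2.resize(t['color'][125:205,265:345],(400,400),interpolation=2)]))
"
```

```text
[0.57703285 0.03516269 0.10060159] [-179.76048168   59.87789014  167.24143256] [-0.67184809 -0.70706795  2.81261335] 0.0582955421139613
```

View pics/l2.png

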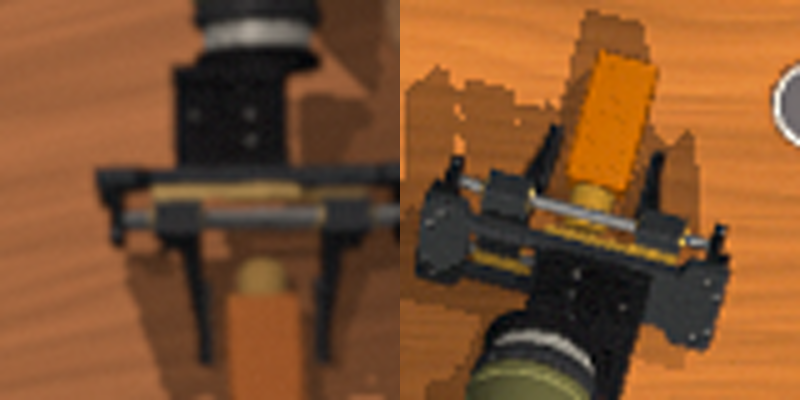

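The bottle lies flat on the counter with both fingers clear of it. I'll raise the hand straight up and tilt it back to vertical.

Call:
{"op": "drive_tool", "data": {"rows": [-0.004,0,-0.0023,0,0,0,0.35,0,0,0,0,0,0,0.45,-0.01,0,-0.006,0,0,0,0.45,-0.025,0,-0.0145,0,0,0,0.45,-0.035,0,-0.02,0,0,0,0.45]}}

```text
time_s: 22.0
tool_pos: [0.5764, 0.0353, 0.1861]
tool_rot: [-179.6, 59.7, 167.4]
force: [1.3, -0.6, 1.3]
grip_width: 0.0627
grasp_force: 0.0
```

Call:
{"op": "drive_tool", "data": {"rows": [-0.04,0,-0.023,0,0,0,0.45,-0.035,0,-0.02,0,0,0,1,-0.015,0,-0.008,0,0,0,1,0,0,0,0,0,0,1,0,0,0,0,0,0,1]}}

```text
time_s: 22.62
tool_pos: [0.5777, 0.0356, 0.2856]
tool_rot: [-179.6, 59.8, 167.4]
force: [-1.2, -0.0, 0.0]
grip_width: 0.0858
grasp_force: 0.0
```

Call:
{"op": "drive_tool", "data": {"rows": [0,0,0,0,0.1,0,1,0,0,0,0,0.1,0,1,0,0,0,0,0.1,0,1,0,0,0,0,0.1,0,1,0,0,0,0,0.1,0,1]}}

```text
time_s: 23.25
tool_pos: [0.5772, 0.03, 0.2839]
tool_rot: [-178.2, 39.0, 166.8]
force: [0.1, -0.2, -0.1]
grip_width: 0.0875
grasp_force: 0.0
```

```bash
python3 -c "
from h import *
o=get_obs();p=o['tool_pos'];print(p,o['tool_rot'],o['force'])
go([.66,.015,.29],[180,0,167])
t=read_camera('top');T=lambda x,y:(265+(x-400-2)/5,125+(y-2)/5)
for q in [(602,52),(658,66),(628,192),(568,180)]: print(hit(t,*T(*q),.04).round(4))
"
```

```text
[0.57718493 0.02995136 0.28388991] [-178.23244151   39.01497007  166.83789864] [ 0.10059526 -0.15050782 -0.11057928]
t 23.25 q [-54.1   5.7  45.5 120.2  31.8  23.3  40.3] shift [-0.0691  0.0058  0.048 ] turn [-0.0306  0.6808 -0.0132]
[0.7866 0.0035]
[ 0.7787 -0.0321]
[ 0.6969 -0.0153]
[0.7033 0.0225]
```

Call:
{"op": "drive_tool", "data": {"rows": [0,0,0,-0.03,0.12,0,1,0,0,0,0,0.14,0,1,0,0,0,0,0.14,0,1,0,0,0,0,0.14,0,1,0,0,0,0,0.14,0,1]}}

```text
time_s: 23.92
tool_pos: [0.5775, 0.0286, 0.2841]
tool_rot: [-179.6, 0.6, 166.4]
force: [0.6, -0.4, 0.5]
grip_width: 0.0872
grasp_force: 0.0
```

Call:
{"op": "drive_tool", "data": {"rows": [-0.03,0,0,0,0,0.17,1,-0.03,0,0,0,0,0.17,1,-0.03,0,0,0,0,0.17,1,0,0,0,0,0,0.17,1,0,0,0,0,0,0.17,1]}}

```text
time_s: 24.55
tool_pos: [0.6594, -0.007, 0.2847]
tool_rot: [179.7, 0.9, 117.3]
force: [-0.6, -0.4, 0.6]
grip_width: 0.0871
grasp_force: 0.0
```

Call:
{"op": "drive_tool", "data": {"rows": [0,0,0,0,0,0.17,1,0,0,0,0,0,0.17,1,0,0,0,0,0,0.17,1,0,0,0,0,0,0.17,1,0,0,0,0,0,0.17,1]}}

```text
time_s: 25.18
tool_pos: [0.6591, -0.0065, 0.2851]
tool_rot: [179.2, 0.4, 68.6]
force: [-0.2, 0.6, 0.3]
grip_width: 0.087
grasp_force: 0.0
```

Call:
{"op": "drive_tool", "data": {"rows": [0,0,0,0,0,0.17,1,0,0,0,0,0,0.17,1,0,0,0,0,0,0.17,1,0,0,0,0,0,0.17,1,0,0,0,0,0,0.17,1]}}

```text
time_s: 25.8
tool_pos: [0.659, -0.0065, 0.2851]
tool_rot: [179.2, -0.3, 19.9]
force: [0.6, 0.0, 0.0]
grip_width: 0.0867
grasp_force: 0.0
```

```bash
python3 -c "
from h import *
o=get_obs();p=o['tool_pos'];print(p,o['tool_rot'],o['force'])
go([.7295,.0002,.27],[180,0,-12.7])
"
```

```text
[ 0.65901438 -0.00648912  0.2851077 ] [179.17952303  -0.34991391  19.86886684] [0.56072126 0.01041241 0.04208729]
t 25.8 q [-47.3  38.9  65.3  91.9 -36.2  72.4 -46.1] shift [0.0685 0.0174 0.0158] turn [ 0.0122 -0.01    0.5684]
```

Call:
{"op": "drive_tool", "data": {"rows": [0,0,0,0.012,-0.01,0.142,1,0,0,0,0,0,0.142,1,0,0,0,0,0,0.142,1,0,0,0,0,0,0.142,1,0,0,0,0,0,0,1]}}

```text
time_s: 26.42
tool_pos: [0.6592, -0.0062, 0.2854]
tool_rot: [179.9, 0.1, -12.2]
force: [-0.0, 0.9, -0.0]
grip_width: 0.0871
grasp_force: 0.0
```

```bash
python3 -c "
from h import *
o=get_obs();p=o['tool_pos'];print(p,o['tool_rot'],o['force'])
go([.7295,.0002,.26],[180,0,-12.7])
"
```

```text
[ 0.65919603 -0.0062007   0.28536872] [ 1.79909857e+02  7.83437830e-02 -1.22016914e+01] [-0.04521603  0.94517282 -0.02578915]
t 26.425 q [-48.3  41.4  68.3  91.5 -39.4  74.8 -76.1] shift [ 0.0674 -0.0212  0.0252] turn [0.0016 0.0014 0.0087]
```

Call:
{"op": "drive_tool", "data": {"rows": [0.034,-0.0106,0.01,0,0,0.009,1,0.0334,-0.0106,0.015,0,0,0,1,0,0,0,0,0,0,1,0,0,0,0,0,0,1]}}

```text
time_s: 26.92
tool_pos: [0.7296, 0.0001, 0.2616]
tool_rot: [-179.9, 0.0, -12.6]
force: [-0.8, -0.0, -0.0]
grip_width: 0.0869
grasp_force: 0.0
```

```bash
python3 -c "
from h import *
o=get_obs();p=o['tool_pos'];print(p,o['tool_rot'],o['force'])
go([.7295,.0002,.198],[180,0,-12.7])
"
```

```text
[7.29636728e-01 1.28130847e-04 2.61642111e-01] [-1.79897387e+02  6.52368229e-03 -1.26354838e+01] [-0.77261766 -0.02449355 -0.00806202]
t 26.925 q [-40.4  48.6  63.2  81.  -43.6  76.7 -78. ] shift [-0.0001  0.0001  0.0636] turn [-0.0018  0.0001  0.0011]
```

Call:
{"op": "drive_tool", "data": {"rows": [0,0,0.02,0,0,0,1,0,0,0.02,0,0,0,1,0,0,0.015,0,0,0,0.6,0,0,0.0085,0,0,0,0.3,0,0,0,0,0,0,0.1], "grip_force": 10}}

```text
time_s: 27.55
tool_pos: [0.7302, 0.0015, 0.1979]
tool_rot: [-179.8, -0.0, -12.6]
force: [0.4, 0.0, 1.1]
grip_width: 0.0645
grasp_force: 0.0
```

Call:
{"op": "drive_tool", "data": {"rows": [0,0,0,0,0,0,0.1,0,0,0,0,0,0,0,0,0,0,0,0,0,-0.2,0,0,0,0,0,0,-1,0,0,0,0,0,0,-1]}}

```text
time_s: 28.18
tool_pos: [0.7306, 0.0008, 0.1994]
tool_rot: [-179.8, -0.1, -12.6]
force: [-1.5, -1.2, 2.4]
grip_width: 0.0398
grasp_force: 10.0
```

Call:
{"op": "drive_tool", "data": {"rows": [0,0,0,0,0,0,-1,0,0,0,0,0,0,-1], "grip_force": 30}}

```text
time_s: 28.42
tool_pos: [0.7306, 0.0008, 0.1995]
tool_rot: [-179.8, -0.1, -12.6]
force: [-1.3, -2.0, 5.7]
grip_width: 0.04
grasp_force: 30.0
```

Call:
{"op": "drive_tool", "data": {"rows": [0,0,-0.01,0,0,0,-1,0,0,-0.03,0,0,0,-1,0,0,-0.03,0,0,0,-1,0,0,-0.03,0,0,0,-1,-0.0163,0.0369,0,0,0,0,-1]}}

```text
time_s: 29.05
tool_pos: [0.7084, -0.0271, 0.3008]
tool_rot: [-179.5, -0.3, -12.1]
force: [0.1, -1.0, -2.2]
grip_width: 0.0398
grasp_force: 30.0
```

Call:
{"op": "drive_tool", "data": {"rows": [-0.0163,0.0369,0,0,0,0,-1,-0.0163,0.0369,0,0,0,0,-1,-0.0163,0.0369,0,0,0,0,-1,-0.0163,0.0369,0,0,0,0,-1,-0.0163,0.0369,0,0,0,0,-1]}}

```text
time_s: 29.68
tool_pos: [0.5859, -0.1937, 0.2973]
tool_rot: [-179.6, -0.1, -12.5]
force: [0.2, 0.1, -0.7]
grip_width: 0.0399
grasp_force: 30.0
```

Call:
{"op": "drive_tool", "data": {"rows": [-0.0163,0.0369,0,0,0,0,-1,-0.0163,0.0369,0,0,0,0,-1,0,0,0,0,0,-0.1,-1,0,0,0,0,0,-0.1,-1,0,0,0,0,0,-0.1,-1]}}

```text
time_s: 30.3
tool_pos: [0.5387, -0.2579, 0.297]
tool_rot: [-179.7, -0.2, 4.8]
force: [0.2, -0.4, -0.6]
grip_width: 0.0402
grasp_force: 30.0
```

Call:
{"op": "drive_tool", "data": {"rows": [0,0,0,0,0,-0.1,-1,0,0,0,0,0,0,-1,0,0,0,0,0,0,-1]}}

```text
time_s: 30.68
tool_pos: [0.5387, -0.2583, 0.2971]
tool_rot: [-179.8, -0.2, 10.3]
force: [-1.1, 0.0, -1.4]
grip_width: 0.04
grasp_force: 30.0
```

```bash
python3 -c "
from h import *
o=get_obs();p=o['tool_pos'];print(p,o['tool_rot'],o['force'])
go([.539,-.259,.27],[180,0,11.1])
"
```

```text
[ 0.53868769 -0.25829687  0.29711057] [-179.75031127   -0.18326521   10.25397939] [-1.11017791  0.02493184 -1.42730387]
t 30.675 q [-26.5  27.5  63.4 100.2 -26.6  69.  -35.5] shift [0.0001 0.0009 0.0271] turn [-0.0043 -0.0032 -0.0148]
```

Call:
{"op": "drive_tool", "data": {"rows": [0,0.001,0.0271,-0.004,-0.003,-0.015,-1,0,0,0.02,0,0,0,-1,0,0,0.015,0,0,0,-1,0,0,0,0,0,0,-1,0,0,0,0,0,0,-1]}}

```text
time_s: 31.3
tool_pos: [0.5391, -0.2599, 0.2357]
tool_rot: [179.9, -0.0, 11.2]
force: [-0.8, 0.6, -1.3]
grip_width: 0.04
grasp_force: 30.0
```

```bash
python3 -c "
from h import *
o=get_obs();p=o['tool_pos'];print(p,o['tool_rot'],o['force'])
go([.539,-.259,.206],[180,0,11.1])
"
```

```text
[ 0.53911703 -0.25986992  0.23567197] [ 1.79939550e+02 -4.55321899e-02  1.11661240e+01] [-0.84607853  0.5801738  -1.29446866]
t 31.3 q [-23.4  31.5  59.6 103.  -30.4  63.2 -32. ] shift [ 0.     -0.0009  0.0297] turn [ 0.0011 -0.0008  0.0012]
```

Call:
{"op": "drive_tool", "data": {"rows": [0,-0.0009,0.01,0,0,0,-1,0,0,0.005,0,0,0,-1,0,0,0.003,0,0,0,-1,0,0,0.002,0,0,0,-1,0,0,0,0,0,0,-1]}}

```text
time_s: 31.92
tool_pos: [0.5387, -0.2587, 0.2151]
tool_rot: [180.0, -0.0, 11.2]
force: [0.1, 0.1, -1.6]
grip_width: 0.04
grasp_force: 30.0
```

Call:
{"op": "drive_tool", "data": {"rows": [0,0,0.003,0,0,0,-1,0,0,0.003,0,0,0,-1,0,0,0,0,0,0,-1]}}

```text
time_s: 32.3
tool_pos: [0.5386, -0.2586, 0.2088]
tool_rot: [180.0, 0.0, 11.2]
force: [0.4, -0.8, -0.7]
grip_width: 0.0397
grasp_force: 30.0
```

Between the dividers with no contact. I'll finish the descent.

Call:
{"op": "drive_tool", "data": {"rows": [0,0,0.002,0,0,0,-1,0,0,0.001,0,0,0,-1,0,0,0,0,0,0,-1]}}

```text
time_s: 32.67
tool_pos: [0.5387, -0.2587, 0.206]
tool_rot: [180.0, 0.0, 11.2]
force: [-0.8, 0.2, -1.0]
grip_width: 0.0399
grasp_force: 30.0
```

Call:
{"op": "drive_tool", "data": {"rows": [0,0,0.001,0,0,0,-1,0,0,0,0,0,0,-1]}}

```text
time_s: 32.92
tool_pos: [0.5387, -0.2586, 0.2051]
tool_rot: [180.0, -0.0, 11.2]
force: [-0.2, -0.5, -1.3]
grip_width: 0.0395
grasp_force: 30.0
```

Call:
{"op": "drive_tool", "data": {"rows": [0,0,0.001,0,0,0,-1,0,0,0,0,0,0,-1]}}

```text
time_s: 33.17
tool_pos: [0.5387, -0.2588, 0.2044]
tool_rot: [180.0, -0.0, 11.2]
force: [-0.6, 0.5, 0.9]
grip_width: 0.0399
grasp_force: 29.9
```

Call:
{"op": "drive_tool", "data": {"rows": [0,0,0,0,0,0,-1,0,0,0,0,0,0,-1], "grip_force": 4}}

```text
time_s: 33.42
tool_pos: [0.5387, -0.2588, 0.2043]
tool_rot: [180.0, -0.0, 11.2]
force: [-0.3, -0.3, 2.6]
grip_width: 0.0403
grasp_force: 4.0
```

On the floor. Now release and retreat.

Call:
{"op": "drive_tool", "data": {"rows": [0,0,0,0,0,0,0.0,0,0,0,0,0,0,0.15,0,0,0,0,0,0,0.35,0,0,0,0,0,0,0.35,0,0,0,0,0,0,0.35]}}

```text
time_s: 34.05
tool_pos: [0.5387, -0.2587, 0.2041]
tool_rot: [180.0, -0.0, 11.2]
force: [-0.4, -0.0, 0.4]
grip_width: 0.0582
grasp_force: 0.0
```

Call:
{"op": "drive_tool", "data": {"rows": [0,0,-0.01,0,0,0,0.35,0,0,-0.03,0,0,0,0.35,0,0,-0.04,0,0,0,0.35,0,0,-0.05,0,0,0,0.35,0,0,-0.03,0,0,0,0.35]}}

```text
time_s: 34.67
tool_pos: [0.5387, -0.2593, 0.3673]
tool_rot: [179.9, -0.2, 11.2]
force: [0.2, 0.7, -0.9]
grip_width: 0.0587
grasp_force: 0.0
```

Call:
{"op": "drive_tool", "data": {"rows": [-0.0,-0.04,-0.02,0,0,0,0.35,0,-0.05,-0.01,0,0,0,0.35,0,-0.05,0,0,0,0,0.35,0,-0.05,0,0,0,0,0.35,0,0,0,0,0,0,0.35]}}

```text
time_s: 35.3
tool_pos: [0.5015, -0.0677, 0.3943]
tool_rot: [-179.7, -0.1, 11.7]
force: [-0.2, 0.1, 0.6]
grip_width: 0.0586
grasp_force: 0.0
```

Run:
```python
from h import *
o=get_obs();print(o['tool_pos'],o['grip_width'],o['time_s'])
t=read_camera('top');hsv=cv2.cvtColor(t['color'],cv2.COLOR_BGR2HSV)
# amber pixels within the box mouth
c,s=np.cos(np.radians(11.1)),np.sin(np.radians(11.1))
W=lambda x,y,z:[.539+c*x-s*y,-.259+s*x+c*y,z]
q=proj(t,[W(x,y,.045) for x,y in((-.068,-.067),(.068,-.067),(.068,.067),(-.068,.067))]).astype(np.int32)
m=np.zeros(hsv.shape[:2],np.uint8);cv2.fillConvexPoly(m,q,1)
a=(m>0)&(hsv[...,1]>120)&(hsv[...,2]>60)
ys,xs=np.nonzero(a);P=np.array([hit(t,u,v,.045) for u,v in zip(xs,ys)])
L=(P-[.539,-.259])@np.array([[c,-s],[s,c]])
print(len(L),L.mean(0),np.percentile(L,[2,98],axis=0))
# lid on mat: bright unsaturated pixels
mm=proj(t,[[.517,.248,.02]])[0];print(mm)
k=np.zeros_like(m);cv2.circle(k,tuple(int(v) for v in mm),36,1,-1)
ys,xs=np.nonzero((k>0)&(hsv[...,1]<50));print(len(xs),np.mean([hit(t,u,v,.013) for u,v in zip(xs,ys)],axis=0))
```

```text
[ 0.50153622 -0.06767796  0.39430629] 0.05862986889095933 35.3
485 [0.00280068 0.00306076] [[-0.05336607 -0.01915396]
 [ 0.05174082  0.02515055]]
[224.00850126 218.26453293]
2225 [0.51490287 0.2495008 ]
```

```bash
python3 -c "
from cell import *
print(sign_off())"
```

```text
the job is handed in; nothing more can be done
None
```

I handed the job in at about 35 s of the 72 s. The lid is knob up on the cork mat, within about 10 mm of its centre. The bottle was laid on the counter, let go, taken again, and now lies flat in the box's middle compartment, about 3 mm off centre. I did not re-measure the other toiletries at the end, and the sign-off call gave no verdict.

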